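# Pack the blood sample transport box

### The arm

A 6-joint arm with a two-finger parallel gripper is mounted at the origin on the work surface. World frame = base frame: x ahead of the robot, y to its left, z up, the work surface at z = 0. Lengths are in mm, angles in degrees, forces in N, time in s.
With the tool pointing down it reaches from about 400 to 925 mm from the base axis. Payload 12.5 kg.
Tool frame: the origin (TCP) lies midway between the tips of the shut fingers; the grasp point (between the pads) lies 19 mm behind it (tcp_to_grasp is the distance from the TCP to the grasp point, in mm); z points along the fingers, y is the line along which they close (so a half turn about z gives the same grasp; the last joint's range is limited). The gripper opens to 95 mm and grips with 3 to 60 N. Pads are 20 mm wide; open, the fingers measure 119 mm over their backs; the gripper's body (75 mm by 180 mm) begins 59 mm behind the grasp point.
Start: joints at [-6.05, 28.126, 89.318, -0, 62.55, -6.05], TCP at [625.017, 0.021, 214.661] pointing down, gripper open.
Joint ranges: [-177.58, 177.58], [-47.91, 125.51], [2.72, 160], [-65.01, 245.01], [3.68, 167.84], [-153.87, 153.87]. Speed limits (degrees/s): [127.2, 127.2, 159.86, 180, 180, 180].

### API

Orientations are given as [roll, pitch, yaw] about the fixed x, y, z axes, in that order (R = Rz(yaw) Ry(pitch) Rx(roll)).
In Python, from workcell import * gives the robot as it stands. The module is installed in compiled form; this text tells all that it offers.
- The arm moves only by the shell command python3 -m pendant 'ROWS' [FORCE]. ROWS is a JSON object of lists of equal length, an entry for each row: "travel": the shift along the tool's x, y, z in cm, a list of three; "twist": the turn about the tool's z in degrees; "jaw": the opening, from -1 (shut) to 1 (fully open). A call has 1 to 20 rows; each row is the pose to reach, as a shift and turn from the pose commanded when the call began, along the tool's axes at that moment; what a row does not reach only later rows make up. A row lasts 1/8 s, in which the tool goes at most 62.5 mm and 10.7 degrees, less where a joint would pass 70% of its speed; a pose out of reach is approached as far as the arm can. A call with a gripper value outside its range is refused whole. The fingers move at their own pace and stop on an object; FORCE is the grip in N (left out, the last holds). Time passes only in rows, so rows that repeat a pose let the fingers close. It gives the time, the measured TCP pose, the force, the opening and the grip force at its end, in the units of the state.
- get_state(): the state, without advancing time (a new reading comes with each control period).
- get_image(name): name is "scene" or "side" or "wrist"; returns (picture, depth): 420x560x3 uint8, red, green, blue; 420x560 float32, mm along the optical axis (not along the pixel's ray), 0 where there is no reading.
- get_calibration(name): a dict with "fovy" (degrees; the focal length in pixels is half the picture's height over the tangent of half this angle, whatever the lens; pixels are square), "cx", "cy" (the principal point, pixels), "xyz" and "rotation" of the camera in the world. Camera axes: x right, y up, looking along -z (the intrinsics and any distortion apply to the point x, -y, -z); pixel columns grow to the right and rows downward; lengths in mm; the calibration is good to about 2 mm. A picture is of the moment at which its call begins: read the wrist's pose just before it. get_calibration takes no time and is no camera call; for the wrist camera it gives the pose at the moment of the call.
- job_done(): hands the job in; it is judged then, once.
Trained networks look in the newest picture that a camera, given by its name, has taken for a name from the list of things; names that differ only in an ending like _2 or _b are one class to them, and where a whole thing is asked for, a point or a joint stands for the part that bears it (a point fixed in the world has none). Each returns a list of dicts, best first, with "p" (0 to 1); they miss things now and then, are a little off and sometimes report something else, mostly with a low value. They report only what shows in the picture. A call takes as long as a camera call. They do not tell look-alikes from the thing itself.
- spot_in(camera, target): "xy" ([column, row] in pixels, amid what is visible of it).
- spot_point(camera, target): "xy" ([column, row] in pixels: a listed point, or the origin of a listed thing).
The state is a dict: "time": time; "joint_positions": joint angles; "dq": joint speeds; "tau": joint torques, N m; "tcp_pos": TCP position; "orientation": TCP orientation; "wrist_force": force on the tool from outside, world axes, zero at the start; "ft_torque": the same for the moment, N m; "finger_gap": finger opening in mm; "grasp_force": force on a finger pad.
Only numpy, scipy, OpenCV 4.12 (cv2) and the standard library are available. Lean on these libraries where they do the work, as an engineer would, in place of code of your own. Each camera call takes 0.05 s, during which the arm holds its last target. There are 200 camera calls.

### The job

Pack the samples for transport: lay the cold brick flat in the middle of the box base, lengthways, stand the filled tube rack centrally on the brick, put the rack cover squarely over the tubes so that it rests all round on the rack, and close the box with the hood sitting flat and edge to edge on the base. Work in that order, keep the filled rack upright, and leave the empty rack and the specimen pot where they stand.

Things in the scene. Friction and masses are not known exactly. Their poses are not given: they have to be found in the camera images.
- box_base: Open lower half of a dark grey insulated transport box, fixed to the bench, 196 mm along its x, 156 mm along y, 60 mm high. Origin: centre of its underside, z up. Walls 15 mm, floor 20 mm: cavity 166 x 126 mm, 40 mm deep (inner floor at z = 20 mm, flat rim at z = 60 mm). Half a turn makes no difference.
- box_hood: Upper half of that box: a dark grey hood, mouth down, 196 mm (x) by 156 mm (y), 100 mm high, inside 166 x 126 x 85 mm, 300 g. Origin: centre of its open underside, z up. On top a grey bar handle along x, 16 mm wide (y), 14 mm thick, its centre 131 mm above the origin, 84 mm clear between its posts: pinch it across y. Flat rim, no catch; closed, its origin is 60 mm above the base's.
- cold_brick: Blue hard-shell cold brick lying flat, 140 mm along its x, 66 mm along y, 24 mm thick, 250 g. Halfway along, a waist 46 mm long (x) and 46 mm wide (y) is the place to grip it, across y. Origin: centre of its underside, z up.
- tube_rack: The filled rack: solid yellow block, 132 mm along its x, 60 mm along y, 56 mm high, holding ten capped tubes firmly in two rows; the caps reach 84 mm above the origin and fill 103 x 33 mm in the middle of the top. 220 g. Origin: centre of its underside, z up. Grip the block by its long sides, across y. It stands on the brick, lengthways along it.
- rack_cover: Light grey rack cover, a narrow box open below, mouth down on the bench: 123 mm along its x, 53 mm along y, 38 mm high, inside 116 x 46 x 34 mm, 60 g. Origin: centre of its open underside, z up. Grip it by its long sides, across y. Over the caps (6 mm of play all round) its rim rests on the yellow block, 56 mm above the rack's origin.
- empty_rack: A bystander: a yellow rack of the same form with ten empty holes and no tubes, 132 x 60 x 56 mm, loose. Origin: centre of its underside. Leave it alone.
- pot: A bystander: a white capped specimen pot, 48 mm across, 63 mm high, loose, standing on the bench. Origin: centre of its underside. Leave it alone.
There are look-alikes about, which are no part of the job. Of the things that look like the box_base, the larger one is meant.

How it is judged (in metres and radians):
On the way, in this order (a step that is already met when the one before it is completed fails the run):
1. the cold brick lies flat in the base (x of cold_brick in the frame of box_base between -0.016 and 0.016 m and y of cold_brick in the frame of box_base between -0.018 and 0.018 m and z of cold_brick in the frame of box_base between 0.016 and 0.024 m and angle between cold_brick's own z axis and vertical below 0.06 rad and angle between the x axis of cold_brick and the x axis of box_base, either way round below 0.25 rad), for 0.2 s.
2. the filled rack stands on the brick (x of tube_rack in the frame of box_base between -0.016 and 0.016 m and y of tube_rack in the frame of box_base between -0.018 and 0.018 m and z of tube_rack in the frame of cold_brick between 0.02 and 0.028 m and angle between tube_rack's own z axis and vertical below 0.08 rad and angle between the x axis of tube_rack and the x axis of box_base, either way round below 0.25 rad), for 0.2 s.
3. the cover rests on the rack, over the tubes (x of rack_cover in the frame of tube_rack between -0.01 and 0.01 m and y of rack_cover in the frame of tube_rack between -0.01 and 0.01 m and z of rack_cover in the frame of tube_rack between 0.052 and 0.06 m and angle between the x axis of rack_cover and the x axis of tube_rack, either way round below 0.25 rad and angle between rack_cover's own z axis and vertical below 0.1 rad), for 0.2 s.
4. the hood sits on the base (z of box_hood in the frame of box_base between 0.056 and 0.064 m and horizontal distance between box_hood and box_base below 0.012 m and angle between the x axis of box_hood and the x axis of box_base, either way round below 0.1 rad and angle between box_hood's own z axis and vertical below 0.05 rad), for 0.2 s.
At the end, for the whole second after the job is handed in: Brick flat on the base's floor and rack upright on it, each within 16 mm lengthways and 18 mm across of the base's centre and 0.25 rad; cover resting on the rack within 10 mm and 0.25 rad; hood level on the base's rim within 12 mm and 0.10 rad; heights within 4 mm; all at rest (all of step 1 and all of step 2 and all of step 3 and all of step 4 and linear speed of each of cold_brick, tube_rack, rack_cover, box_hood below 0.02 m/s); the robot touches nothing.
It fails at once if the filled rack tipped by more than about 30 degrees (angle between tube_rack's own z axis and vertical above 0.52 rad).
It fails at once if the empty rack or the specimen pot was moved by more than 25 mm (distance of any of empty_rack, pot from where it was at the start of the episode above 0.025 m).
It also fails if it takes over 128 s, if anything falls off the work surface, if the arm or the gripper's body presses on something with over 40 N, if the wrist force passes 120 N, or if a joint passes its speed limit or range.

## Working session

There is one attempt and no reset: what is moved stays moved. The work goes in short steps, Python scripts to look and compute and a shell command to move; the robot and the scene stay as the last step left them, time stands still between calls to the robot, and variables do not carry over. Pictures are saved under pics/ and viewed, at most 14 in all, crops included, and the job is handed in when it is done.

```bash
mkdir -p pics; python3 - <<'E'
from workcell import *
import cv2,numpy as np
s=get_state();print({k:np.round(v,2).tolist() for k,v in s.items()})
for n in ("scene","side"):
    c=get_calibration(n);print(n,c)
    im,d=get_image(n);cv2.imwrite(f"pics/{n}0.png",im[:,:,::-1]);np.savez(f"{n}0.npz",im=im,d=d)
    for t in ("box_base","box_hood","cold_brick","tube_rack","rack_cover","empty_rack","pot"):
        print(t,[(np.round(r["xy"],0).tolist(),round(r["p"],2)) for r in spot_in(n,t)])
E
```

```text
{'time': 0.0, 'joint_positions': [-6.05, 28.16, 89.35, 0.0, 62.55, -6.05], 'dq': [-0.03, -0.06, 0.04, -0.05, 0.0, 0.03], 'tau': [-0.0, -61.26, -25.82, 0.07, 0.05, -0.0], 'tcp_pos': [624.75, 0.04, 214.07], 'orientation': [-179.94, -0.01, 90.0], 'wrist_force': [-0.15, 0.57, 0.57], 'ft_torque': [0.07, 0.05, 0.0], 'grasp_force': 0.0, 'finger_gap': 95.24}
scene {'fovy': 47.55986245802804, 'cx': 289.0512589388582, 'cy': 208.70903887217946, 'xyz': array([1349.63546871,  691.45568316,  794.74835744]), 'rotation': array([ 53.15236555,  -0.86972835, 126.89937252])}
box_base [([319.0, 223.0], 0.75), ([489.0, 238.0], 0.62)]
box_hood [([208.0, 172.0], 0.82)]
cold_brick [([402.0, 256.0], 0.87)]
tube_rack [([187.0, 135.0], 0.84)]
rack_cover [([261.0, 196.0], 0.71)]
empty_rack [([218.0, 230.0], 0.63)]
pot [([360.0, 284.0], 0.75)]
side {'fovy': 43.45615477900437, 'cx': 278.7871089120421, 'cy': 196.39392758958633, 'xyz': array([  -71.26042313, -1157.82066952,  1230.46651572]), 'rotation': array([ 49.59321569,   0.68959918, -25.97842611])}
box_base [([265.0, 185.0], 0.68), ([179.0, 155.0], 0.58)]
box_hood [([326.0, 247.0], 0.71), ([322.0, 311.0], 0.18)]
cold_brick [([234.0, 163.0], 0.63)]
tube_rack [([324.0, 313.0], 0.76)]
rack_cover [([285.0, 217.0], 0.8)]
empty_rack [([341.0, 199.0], 0.67)]
pot [([277.0, 149.0], 0.57)]
```

View pics/scene0.png

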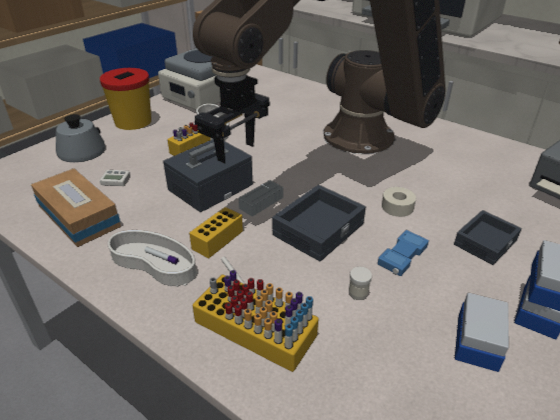

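View pics/side0.png

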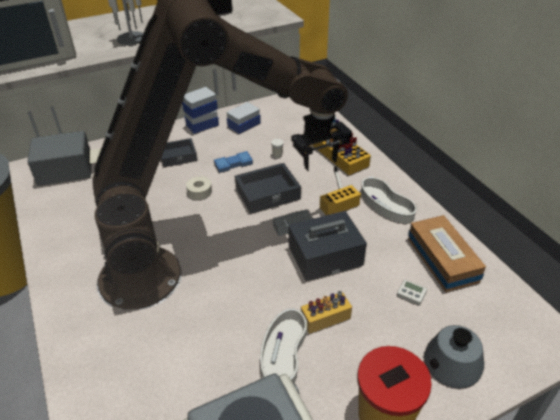

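The scene view shows the large base at (319,223), brick (402,256), hood (208,172), cover (261,196), empty rack (217,231), pot (360,284), and filled rack behind the hood (187,135). The side view agrees, with the rack at (326,310) and the hood at (326,245). The small tray at (489,238) is the look-alike. Next I fit rectangles to the depth points.

```bash
cat > h.py <<'E'
from workcell import *
import cv2,numpy as np
from scipy.spatial.transform import Rotation as R
def cloud(n,d,c=None):
    c=c or get_calibration(n); f=210/np.tan(np.radians(c["fovy"]/2))
    v,u=np.mgrid[:420,:560].astype(np.float64)
    P=np.stack([(u-c["cx"])/f*d,-(v-c["cy"])/f*d,-d],-1)
    Q=P@R.from_euler('xyz',c["rotation"],degrees=True).as_matrix().T+c["xyz"]
    Q[d<=0]=np.nan; return Q
def rect(Q,cen,rad,z0,z1):
    m=(np.hypot(Q[...,0]-cen[0],Q[...,1]-cen[1])<rad)&(Q[...,2]>z0)&(Q[...,2]<z1)
    p=Q[m].astype(np.float32)
    if len(p)<20: return None
    (c,(w,h),a)=cv2.minAreaRect(p[:,:2])
    if w<h: w,h,a=h,w,a+90
    a=(a+90)%180-90
    return np.round([*c,w,h,a,len(p),np.median(p[:,2])],1).tolist()
E
python3 - <<'E'
from h import *
px={"scene":dict(base=(319,223),small=(489,238),hood=(208,172),brick=(402,256),rack=(187,135),cover=(261,196),empty=(218,230),pot=(360,284)),
"side":dict(base=(265,185),small=(179,155),hood=(326,247),brick=(234,163),rack=(324,313),cover=(285,217),empty=(341,199),pot=(277,149))}
zr=dict(base=(50,68,150),small=(25,80,110),hood=(88,106,140),brick=(16,32,90),rack=(44,62,90),cover=(30,45,80),empty=(46,62,90),pot=(50,70,40))
for n in px:
    Q=cloud(n,np.load(n+"0.npz")["d"])
    for t,(u,v) in px[n].items():
        q=np.nanmedian(Q[v-3:v+4,u-3:u+4].reshape(-1,3),0); z=zr[t]
        print(n,t,np.round(q),rect(Q,q,z[2],z[0],z[1]))
    t=Q[300:330,100:110].reshape(-1,3) if n=="scene" else Q[250:280,210:230].reshape(-1,3); print("table",np.nanmedian(t,0))
E
```

```text
Traceback (most recent call last):
  File "h.py", line 14, in rect
    (c,(w,h),a)=cv2.minAreaRect(p[:,:2])
                ~~~~~~~~~~~~~~~^^^^^^^^^
cv2.error: OpenCV(4.12.0) /io/opencv/modules/imgproc/src/convhull.cpp:143: error: (-215:Assertion failed) total >= 0 && (depth == CV_32F || depth == CV_32S) in function 'convexHull'
```

```bash
sed -i 's/p\[:,:2\])/np.ascontiguousarray(p[:,:2]))/' h.py
cat > m.py <<'E'
from h import *
px={"scene":dict(base=(319,223),small=(489,238),hood=(208,172),brick=(402,256),rack=(187,135),cover=(261,196),empty=(218,230),pot=(360,284)),
"side":dict(base=(265,185),small=(179,155),hood=(326,247),brick=(234,163),rack=(324,313),cover=(285,217),empty=(341,199),pot=(277,149))}
zr=dict(base=(50,68,150),small=(25,80,110),hood=(88,106,140),brick=(16,32,90),rack=(44,62,90),cover=(30,45,80),empty=(46,62,90),pot=(50,70,40))
for n in px:
    Q=cloud(n,np.load(n+"0.npz")["d"])
    for t,(u,v) in px[n].items():
        q=np.nanmedian(Q[v-3:v+4,u-3:u+4].reshape(-1,3),0); z=zr[t]
        print(n,t,np.round(q),rect(Q,q,z[2],z[0],z[1]))
    t=Q[300:330,100:110].reshape(-1,3) if n=="scene" else Q[250:280,210:230].reshape(-1,3); print("table",np.nanmedian(t,0))
E
python3 m.py
```

```text
scene base [518. 180.  21.] [519.2, 181.8, 201.4, 163.3, -2.5, 1444.0, 59.7]
scene small [296. 552.  14.] [299.4, 548.3, 142.9, 112.6, -7.8, 1029.0, 39.3]
scene hood [ 608. -125.  101.] [557.3, -179.2, 190.7, 159.9, -6.5, 1703.0, 100.8]
scene brick [505. 410.  25.] [482.9, 402.4, 135.1, 65.7, -3.0, 962.0, 24.6]
scene rack [ 453. -377.   63.] [446.9, -389.1, 112.4, 66.9, -2.0, 291.0, 55.6]
scene cover [537.   0.  39.] [522.0, -12.6, 127.2, 57.2, -4.8, 585.0, 38.6]
scene empty [729.  24.  57.] [713.8, 3.0, 134.4, 64.1, 0.5, 964.0, 56.8]
scene pot [674. 389.  55.] [658.3, 380.2, 47.4, 42.1, -68.3, 316.0, 63.0]
table [1021.83643434  -42.46625596   -5.79848769]
side base [522. 206.  20.] [517.3, 177.6, 200.2, 171.2, -1.7, 748.0, 58.7]
side small [297. 499.  35.] [301.8, 542.9, 134.4, 124.4, -14.3, 339.0, 37.4]
side hood [ 521. -230.  101.] [551.0, -181.5, 198.6, 165.2, -7.7, 2059.0, 100.2]
side brick [472. 382.  20.] [473.0, 399.9, 142.4, 81.5, -2.7, 386.0, 24.1]
side rack [ 415. -407.   57.] [412.1, -389.7, 170.0, 80.5, 4.0, 606.0, 55.6]
side cover [503.   3.  39.] [518.8, -12.9, 125.3, 61.7, -3.0, 394.0, 38.7]
side empty [704. -20.  55.] [711.7, 1.2, 135.0, 68.6, 0.4, 482.0, 56.3]
side pot [643. 360.  41.] [649.8, 374.3, 43.6, 43.0, 64.4, 89.0, 61.6]
table [ 2.38494439e+02 -6.38379722e+01  2.20118592e-01]
```

```bash
python3 -m pendant '{"travel":[[38,-15,0],[38,-15,0],[38,-15,0],[38,-15,0],[38,-15,0],[38,-15,0],[38,-15,0],[38,-15,0],[38,-15,0],[38,-15,0],[38,-15,0],[38,-15,0],[38,-15,0]],"twist":[93,93,93,93,93,93,93,93,93,93,93,93,93],"jaw":[1,1,1,1,1,1,1,1,1,1,1,1,1]}' 20
cat > look.py <<'E'
import sys
from h import *
def look(tag,cen,rad,z0,z1,save=True):
    c=get_calibration("wrist"); im,d=get_image("wrist")
    if save: cv2.imwrite(f"pics/{tag}.png",im[:,:,::-1])
    np.savez(tag+".npz",im=im,d=d,**{k:v for k,v in c.items()})
    Q=cloud("wrist",d,c); s=get_state()
    print({k:(np.round(v,2).tolist() if not isinstance(v,str) else v) for k,v in c.items()})
    print("tcp",np.round(s["tcp_pos"],1),np.round(s["orientation"],2),"rect",rect(Q,cen,rad,z0,z1))
    return im,d,Q
if __name__=="__main__":
    a=sys.argv; look(a[1],(float(a[2]),float(a[3])),*map(float,a[4:7]))
E
python3 look.py w_brick 478 401 90 16 32
```

```text
time: 2.42
tcp_pos: [475.1, 379.9, 214.7]
orientation: [-180.0, -0.0, -2.9]
wrist_force: [0.8, 0.6, 0.0]
finger_gap: 95.2
grasp_force: 0.0
{'fovy': 60.77, 'cx': 280.27, 'cy': 210.0, 'xyz': [546.58, 377.59, 385.64], 'rotation': [-14.71, 0.06, -93.02]}
tcp [475.1 379.9 214.6] [-180.     -0.     -2.96] rect [476.2, 403.6, 141.7, 66.1, -2.6, 7725.0, 25.1]
```

View pics/w_brick.png

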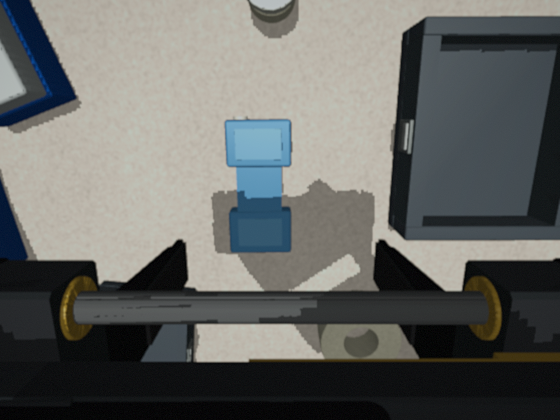

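The wrist view shows the brick upright in the image, waist at (258,187), with clear room on both sides. The fit gives 141.7 x 66.1 mm and z 25, as it must be.

```bash
python3 -m pendant '{"travel":[[0,-2.37,5],[0,-2.37,10],[0,-2.37,15],[0,-2.37,18],[0,-2.37,20],[0,-2.37,21.1],[0,-2.37,21.1],[0,-2.37,21.1],[0,-2.37,21.1],[0,-2.37,21.1],[0,-2.37,21.1],[0,-2.37,21.1],[0,-2.37,18],[0,-2.37,14],[0,-2.37,10],[0,-2.37,8],[0,-2.37,8]],"twist":[0,0,0,0,0,0,0,0,0,0,0,0,0,0,0,0,0],"jaw":[1,1,1,1,1,1,1,-1,-1,-1,-1,-1,-1,-1,-1,-1,-1]}' 30
```

```text
time: 4.6
tcp_pos: [476.6, 403.9, 135.7]
orientation: [-179.9, -0.1, -3.0]
wrist_force: [-0.4, 0.1, -3.4]
finger_gap: 45.9
grasp_force: 30.0
```

```bash
python3 -m pendant '{"travel":[[0,1,-5],[-0.3,5,-10],[-0.6,10,-12.4],[-0.8,14,-12.4],[-1,18,-12.4],[-1,21,-12.4],[-1,22.5,-12.4],[-1,22.5,-12.4],[-1,22.5,-12.4]],"twist":[0,0,0,0,0,0,0,0,0],"jaw":[-1,-1,-1,-1,-1,-1,-1,-1,-1]}'
python3 look.py w_base 518 180 150 50 68
```

```text
time: 5.72
tcp_pos: [454.6, 180.2, 258.3]
orientation: [-180.0, 0.0, -3.0]
wrist_force: [0.6, 0.0, -2.7]
finger_gap: 45.7
grasp_force: 30.0
{'fovy': 60.77, 'cx': 280.27, 'cy': 210.0, 'xyz': [526.16, 177.86, 429.24], 'rotation': [-14.74, 0.06, -93.05]}
tcp [454.5 180.3 258.4] [-1.80e+02  2.00e-02 -2.95e+00] rect [522.7, 182.1, 195.0, 166.3, 0.6, 6981.0, 60.9]
```

View pics/w_base.png

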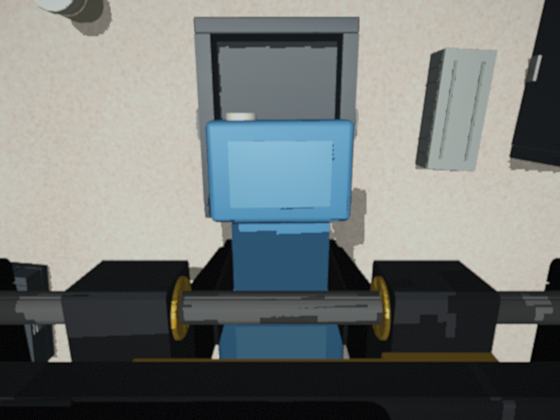

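The view shows the base beyond the held brick: far rim at row 25, side rims near columns 205 and 348, and the cover at (455,110). The near rim is hidden, so I fit the visible part's edges.

```bash
python3 - <<'E'
from h import *
z=np.load("w_base.npz"); c={k:z[k] for k in ("cx","cy","fovy","xyz","rotation")}
Q=cloud("wrist",z["d"],c)[:215]
m=(Q[...,2]>50)&(Q[...,2]<68)&(np.hypot(Q[...,0]-518,Q[...,1]-180)<150)
p=Q[m]
L=[];Rr=[]
for x in np.arange(470,600,8):
    s=p[abs(p[:,0]-x)<4]
    if len(s)>5:
        hi=s[:,1].max();lo=s[:,1].min();L.append((x,hi));Rr.append((x,lo))
L=np.array(L);Rr=np.array(Rr)
for n,a in (("L",L),("R",Rr)):
    k=np.polyfit(a[:,0],a[:,1],1); print(n,np.degrees(np.arctan(k[0])),np.polyval(k,518),a.round(0).tolist())
F=[(y,p[abs(p[:,1]-y)<4][:,0].max()) for y in range(115,250,8)]
F=np.array(F);k=np.polyfit(F[:,0],F[:,1],1);print("F",np.degrees(np.arctan(-k[0])),np.polyval(k,182))
from look import *
print("cover",rect(Q,(520,-13),80,30,46))
E
```

```text
L -3.423689389970641 261.5504080445776 [[470.0, 263.0], [478.0, 262.0], [486.0, 262.0], [494.0, 261.0], [502.0, 261.0], [510.0, 265.0], [518.0, 265.0], [526.0, 265.0], [534.0, 264.0], [542.0, 259.0], [550.0, 259.0], [558.0, 259.0], [566.0, 258.0], [574.0, 257.0], [582.0, 257.0], [590.0, 257.0], [598.0, 256.0]]
R -14.983743611815648 115.3217254376838 [[470.0, 107.0], [478.0, 106.0], [486.0, 106.0], [494.0, 255.0], [502.0, 100.0], [510.0, 100.0], [518.0, 99.0], [526.0, 99.0], [534.0, 104.0], [542.0, 103.0], [550.0, 103.0], [558.0, 102.0], [566.0, 102.0], [574.0, 101.0], [582.0, 101.0], [590.0, 100.0], [598.0, 100.0]]
F -3.0195045545311094 615.9009406048104
cover [519.9, -11.2, 123.3, 54.5, -5.8, 6461.0, 38.9]
```

```bash
python3 -m pendant '{"travel":[[3,-0.3,0],[6.37,-0.55,2],[6.37,-0.55,6],[6.37,-0.55,11],[6.37,-0.55,16],[6.37,-0.55,20],[6.37,-0.55,22],[6.37,-0.55,23],[6.37,-0.55,23.45],[6.37,-0.55,23.45],[6.37,-0.55,23.45],[6.37,-0.55,23.45],[6.37,-0.55,23.45],[6.37,-0.55,23.45],[6.37,-0.55,22],[6.37,-0.55,19],[6.37,-0.55,14],[6.37,-0.55,9],[6.37,-0.55,4],[6.37,-0.55,4]],"twist":[0,0,0,0,0,0,0,0,0,0,0,0,0,0,0,0,0,0,0,0],"jaw":[-1,-1,-1,-1,-1,-1,-1,-1,-1,-1,0.4,0.4,0.4,0.4,0.4,0.4,0.4,0.4,1,1]}'
python3 look.py w_placed 518 182 85 36 52
```

```text
time: 8.28
tcp_pos: [519.5, 182.0, 223.2]
orientation: [-179.9, -0.4, -3.0]
wrist_force: [0.0, -0.7, -1.0]
finger_gap: 80.9
grasp_force: 0.0
{'fovy': 60.77, 'cx': 280.27, 'cy': 210.0, 'xyz': [589.77, 179.32, 394.63], 'rotation': [-14.3, 0.17, -93.07]}
tcp [518.6 181.7 220.7] [-179.94   -0.21   -3.  ] rect [517.9, 182.3, 166.7, 160.7, -26.3, 9089.0, 45.1]
```

```bash
python3 - <<'E'
from h import *
z=np.load("w_placed.npz"); c={k:z[k] for k in ("cx","cy","fovy","xyz","rotation")}
Q=cloud("wrist",z["d"],c); im=z["im"].astype(int)
Q[(im[...,2]-im[...,0])<40]=np.nan
print(rect(Q,(518,182),85,38,52))
E
```

```text
[517.6, 184.3, 138.8, 65.9, -2.8, 8080.0, 45.1]
```

```bash
python3 -m pendant '{"travel":[[-6.9,57.5,-2],[-6.9,57.5,-2],[-6.9,57.5,-2],[-6.9,57.5,-2],[-6.9,57.5,-2],[-6.9,57.5,-2],[-6.9,57.5,-2],[-6.9,57.5,-2],[-6.9,57.5,-2],[-6.9,57.5,-2],[-6.9,57.5,-2],[-6.9,57.5,-2],[-6.9,57.5,-2]],"twist":[0,0,0,0,0,0,0,0,0,0,0,0,0],"jaw":[1,1,1,1,1,1,1,1,1,1,1,1,1]}'
python3 look.py w_rack 435 -389 90 46 62; python3 - <<'E'
from h import *
z=np.load("w_rack.npz"); c={k:z[k] for k in ("cx","cy","fovy","xyz","rotation")}
Q=cloud("wrist",z["d"],c); im=z["im"].astype(int)
print("caps",rect(Q,(435,-389),90,66,92))
Q[(im[...,0]-im[...,2])<50]=np.nan
print("yellow",rect(Q,(435,-389),90,46,62))
E
```

```text
time: 9.95
tcp_pos: [419.9, -387.5, 238.7]
orientation: [-180.0, -0.0, -2.9]
wrist_force: [0.4, -0.7, 0.1]
finger_gap: 95.2
grasp_force: 0.0
{'fovy': 60.77, 'cx': 280.27, 'cy': 210.0, 'xyz': [491.36, -389.82, 409.72], 'rotation': [-14.72, 0.07, -92.97]}
tcp [ 419.9 -387.7  238.8] [-1.80e+02 -1.00e-02 -2.91e+00] rect [428.6, -388.3, 138.6, 60.0, -3.3, 5533.0, 57.0]
caps [431.9, -388.6, 101.8, 32.1, -3.2, 2199.0, 84.8]
yellow [432.9, -388.3, 129.9, 59.3, -3.1, 5182.0, 57.0]
```

View pics/w_rack.png

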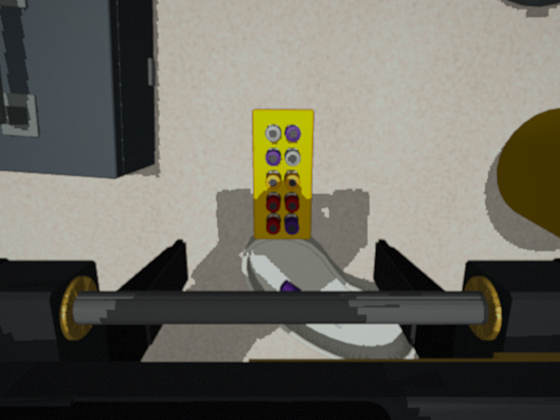

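The rack lies at (432,-388), -3.2 deg, with its ten caps at 84 mm. In the image it spans (283,110) to (283,238), with the dish just beyond its near end and the hood well clear on the left.

```bash
python3 -m pendant '{"travel":[[1.2,0,5],[1.2,0,10],[1.2,0,15],[1.2,0,18],[1.2,0,20],[1.2,0,21.6],[1.2,0,21.6],[1.2,0,21.6],[1.2,0,21.6],[1.2,0,21.6],[1.2,0,21.6],[1.2,0,21.6],[1.2,0,19],[1.2,0,15],[1.2,0,10],[1.2,0,5],[1.2,0,1],[1.2,0,1]],"twist":[0,0,0,0,0,0,0,0,0,0,0,0,0,0,0,0,0,0],"jaw":[1,1,1,1,1,1,1,-1,-1,-1,-1,-1,-1,-1,-1,-1,-1,-1]}' 35
```

```text
time: 12.25
tcp_pos: [431.9, -390.1, 231.1]
orientation: [179.8, -0.2, -3.0]
wrist_force: [-0.2, -0.3, -3.7]
finger_gap: 60.0
grasp_force: 35.0
```

```bash
python3 -m pendant '{"travel":[[0.1,-1,0],[0.3,-3,0],[0.6,-6,0],[1,-10,0],[1.4,-14.5,0],[1.9,-19.5,0],[2.4,-24.5,0],[2.9,-29.5,0],[3.4,-34.5,0],[3.8,-39.5,0],[4.3,-44.5,0],[4.8,-49,0],[5.2,-53,0],[5.4,-55.5,0],[5.5,-57,0],[5.58,-57.47,0],[5.58,-57.47,0],[5.58,-57.47,0],[5.58,-57.47,0]],"twist":[0,0,0,0,0,0,0,0,0,0,0,0,0,0,0,0,0,0,0],"jaw":[-1,-1,-1,-1,-1,-1,-1,-1,-1,-1,-1,-1,-1,-1,-1,-1,-1,-1,-1]}'
```

```text
time: 14.62
tcp_pos: [517.2, 180.8, 228.7]
orientation: [180.0, -0.0, -3.1]
wrist_force: [0.5, -0.1, -2.7]
finger_gap: 59.4
grasp_force: 35.0
```

```bash
python3 -m pendant '{"travel":[[0,-0.15,2],[0,-0.15,5],[0,-0.15,9],[0,-0.15,12.5],[0,-0.15,14.5],[0,-0.15,15.5],[0,-0.15,16],[0,-0.15,16.2],[0,-0.15,16.2],[0,-0.15,16.2],[0,-0.15,16.2],[0,-0.15,16.2],[0,-0.15,16.2],[0,-0.15,15],[0,-0.15,11],[0,-0.15,6],[0,-0.15,1],[0,-0.15,-3],[0,-0.15,-3]],"twist":[0,0,0,0,0,0,0,0,0,0,0,0,0,0,0,0,0,0,0],"jaw":[-1,-1,-1,-1,-1,-1,-1,-1,-1,0.8,0.8,0.8,0.8,0.8,0.8,1,1,1,1]}'
python3 -m pendant '{"travel":[[-6,0,0],[-6,0,0],[-6,0,0],[-6,0,0]],"twist":[0,0,0,0],"jaw":[1,1,1,1]}'
python3 look.py w_r2 518 183 85 92 108; python3 - <<'E'
from h import *
z=np.load("w_r2.npz"); c={k:z[k] for k in ("cx","cy","fovy","xyz","rotation")}
Q=cloud("wrist",z["d"],c)
print("caps",rect(Q,(518,183),85,112,136)); print("cover",rect(Q,(520,-11),80,30,46))
E
```

```text
time: 17.0
tcp_pos: [518.0, 183.2, 262.3]
orientation: [-179.9, -0.3, -3.0]
wrist_force: [0.1, 0.5, -0.2]
finger_gap: 95.3
grasp_force: 0.0
time: 17.5
tcp_pos: [458.0, 186.0, 258.4]
orientation: [180.0, 0.0, -3.0]
wrist_force: [-0.5, 0.1, -0.2]
finger_gap: 95.5
grasp_force: 0.0
{'fovy': 60.77, 'cx': 280.27, 'cy': 210.0, 'xyz': [529.56, 183.65, 429.34], 'rotation': [-14.72, 0.05, -93.09]}
tcp [458.  186.  258.3] [ 1.7999e+02  1.0000e-02 -3.0200e+00] rect [518.3, 184.5, 132.1, 60.1, -3.2, 7352.0, 100.9]
caps [518.2, 184.4, 102.0, 32.1, -2.7, 2569.0, 129.0]
cover [520.0, -10.9, 123.4, 54.6, -6.1, 6434.0, 38.8]
```

View pics/w_r2.png

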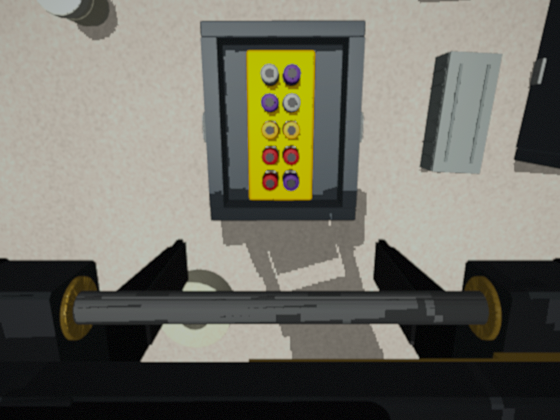

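The rack stands in the base, top at z 100, caps centred at (281,128). The cover is at (460,112). The hood's edge at (520,150) may come close to the gripper body when I grip the cover, so I check that.

```bash
python3 - <<'E'
from h import *
z=np.load("w_r2.npz"); c={k:z[k] for k in ("cx","cy","fovy","xyz","rotation")}
s=np.load("scene0.npz")
for n,Q in (("w",cloud("wrist",z["d"],c)),("s",cloud("scene",s["d"]))):
    p=Q[(Q[...,2]>90)&(Q[...,2]<110)&(Q[...,1]<-50)&(Q[...,1]>-260)&(Q[...,0]>440)&(Q[...,0]<670)]
    print(n,[(x,round(p[abs(p[:,0]-x)<5][:,1].max())) for x in range(450,660,12) if (abs(p[:,0]-x)<5).any()])
E
```

```text
w []
s [(450, -184), (462, -92), (474, -90), (486, -91), (498, -93), (510, -96), (522, -96), (534, -99), (546, -101), (558, -100), (570, -101), (582, -105), (594, -103), (606, -105), (618, -109), (630, -110), (642, -111), (654, -112)]
```

Body and hood would overlap by 5 to 10 mm with a centred grasp, so I offset the gripper 13 mm towards +y and let the -y finger slide the light cover to centre.

```bash
python3 -m pendant '{"travel":[[3,6,0],[5,12,0],[7.3,16,5],[7.3,18.04,10],[7.3,18.04,15],[7.3,18.04,19],[7.3,18.04,22],[7.3,18.04,24],[7.3,18.04,25],[7.3,18.04,25]],"twist":[3,3,3,3,3,3,3,3,3,3],"jaw":[1,1,1,1,1,1,1,1,1,1]}' 10
python3 -m pendant '{"travel":[[0,0,0],[0,0,0],[0,0,0],[0,0,0],[0,0,0],[0,0,0],[0,0,0],[0,0,0]],"twist":[0,0,0,0,0,0,0,0],"jaw":[0.4,0.2,0.12,-1,-1,-1,-1,-1]}' 10
```

```text
time: 18.8
tcp_pos: [520.8, 2.0, 8.2]
orientation: [-180.0, 0.1, -6.0]
wrist_force: [0.3, 0.1, 0.4]
finger_gap: 95.3
grasp_force: 0.0
time: 19.8
tcp_pos: [520.9, 2.1, 8.8]
orientation: [180.0, -0.0, -6.0]
wrist_force: [-0.9, -0.4, 5.5]
finger_gap: 52.8
grasp_force: 10.0
```

```bash
python3 -m pendant '{"travel":[[0,0,-1],[0,0,-4],[0,0,-9],[0,0,-14],[-0.5,-4,-18],[-1,-8,-20],[-1.5,-12,-20],[-2,-16,-20],[-2.2,-18.1,-20],[-2.2,-18.1,-20],[-2.2,-18.1,-20]],"twist":[0,0,0,0,-1,-2,-3,-3,-3,-3,-3],"jaw":[-1,-1,-1,-1,-1,-1,-1,-1,-1,-1,-1]}' 15
python3 look.py w_cov 518 184 90 225 255; python3 - <<'E'
from h import *
z=np.load("w_cov.npz"); c={k:z[k] for k in ("cx","cy","fovy","xyz","rotation")}
Q=cloud("wrist",z["d"],c)[:260]
p=Q[(Q[...,2]>232)&(Q[...,2]<250)&(abs(Q[...,1]-184)<35)]
print(p[:,2].min(),np.median(p[:,2]),[(y,round(np.percentile(p[abs(p[:,1]-y)<3][:,0],98),1)) for y in range(160,215,6) if (abs(p[:,1]-y)<3).any()])
print("width",[(x,p[abs(p[:,0]-x)<3][:,1].min().round(1),p[abs(p[:,0]-x)<3][:,1].max().round(1)) for x in range(535,585,10) if (abs(p[:,0]-x)<3).any()])
E
```

```text
time: 21.18
tcp_pos: [517.6, 183.9, 208.8]
orientation: [180.0, 0.0, -3.0]
wrist_force: [0.1, -0.3, -0.8]
finger_gap: 52.6
grasp_force: 15.0
{'fovy': 60.77, 'cx': 280.27, 'cy': 210.0, 'xyz': [589.17, 181.57, 379.71], 'rotation': [-14.73, 0.05, -93.07]}
tcp [517.7 183.7 208.8] [179.99   0.    -3.03] rect [530.8, 184.7, 98.7, 72.3, -3.4, 24955.0, 238.9]
232.09061590180434 238.91333381644017 [(160, np.float64(578.3)), (166, np.float64(578.6)), (172, np.float64(578.9)), (178, np.float64(579.2)), (184, np.float64(579.5)), (190, np.float64(579.9)), (196, np.float64(580.2)), (202, np.float64(580.5)), (208, np.float64(580.4)), (214, np.float64(533.8))]
width [(535, np.float64(158.2), np.float64(211.2)), (545, np.float64(157.6), np.float64(210.7)), (555, np.float64(156.6), np.float64(210.1)), (565, np.float64(156.1), np.float64(209.5)), (575, np.float64(155.7), np.float64(208.8))]
```

View pics/w_cov.png

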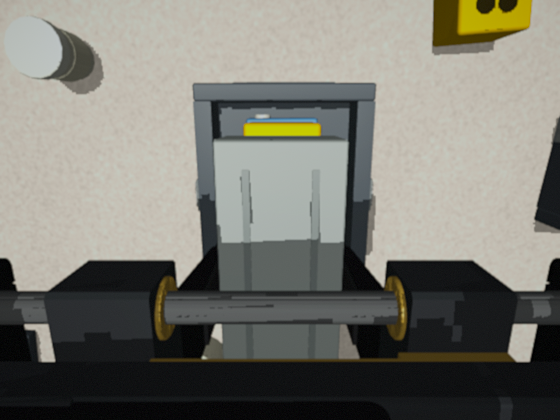

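The held cover hides the rack except for its far end at (282,130). The cover is parallel to the rack, and camera and TCP agree within about 1 mm.

```bash
python3 -m pendant '{"travel":[[0,0.1,2],[0,0.1,5],[0,0.1,6.5],[0,0.1,7.5],[0,0.1,8.5],[0,0.1,9.2],[0,0.1,9.7],[0,0.1,10],[0,0.1,10],[0,0.1,10]],"twist":[0,0,0,0,0,0,0,0,0,0],"jaw":[-1,-1,-1,-1,-1,-1,-1,-1,-1,-1]}'
```

```text
time: 22.48
tcp_pos: [517.9, 183.4, 108.8]
orientation: [-180.0, -0.0, -3.0]
wrist_force: [-0.6, 0.1, -1.1]
finger_gap: 52.6
grasp_force: 15.0
```

```bash
python3 -m pendant '{"travel":[[0,0,0.05],[0,0,0.05],[0,0,0.05],[0,0,0.05],[0,0,0.05],[0,0,-1],[0,0,-5],[0,0,-10],[0,0,-15],[-6,0,-15],[-6,0,-15],[-6,0,-15]],"twist":[0,0,0,0,0,0,0,0,0,0,0,0],"jaw":[0.16,0.3,0.7,0.7,0.7,0.7,1,1,1,1,1,1]}'
python3 look.py w_c2 518 184 90 130 148
python3 - <<'E'
from h import *
z=np.load("w_c2.npz"); c={k:z[k] for k in ("cx","cy","fovy","xyz","rotation")}
Q=cloud("wrist",z["d"],c); im=z["im"].astype(int)
p=Q[(Q[...,2]>133)&(Q[...,2]<146)&(np.hypot(Q[...,0]-518,Q[...,1]-184)<60)]
k=np.c_[p[:,:2]-p[:,:2].mean(0),np.ones(len(p))];print("tilt",np.linalg.lstsq(k,p[:,2],rcond=None)[0])
E
```

```text
time: 23.98
tcp_pos: [458.3, 186.7, 259.5]
orientation: [-180.0, -0.1, -3.0]
wrist_force: [0.6, -0.3, 0.9]
finger_gap: 95.5
grasp_force: 0.0
{'fovy': 60.77, 'cx': 280.27, 'cy': 210.0, 'xyz': [529.47, 184.25, 430.54], 'rotation': [-14.63, 0.08, -93.05]}
tcp [458.6 186.6 259.1] [-1.7999e+02 -6.0000e-02 -3.0000e+00] rect [518.5, 184.9, 122.3, 53.0, -3.0, 10473.0, 139.1]
tilt [3.32876531e-04 2.11800897e-03 1.39083221e+02]
```

View pics/w_c2.png

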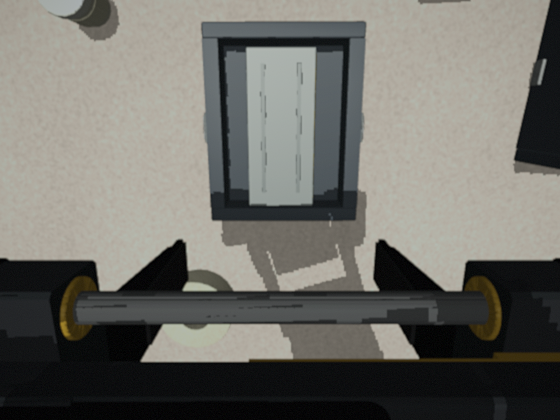

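The cover sits level on the rack, top at z 139, centred in the base at (281,127). Now I refit the base with its rim fully visible and go to the hood.

```bash
python3 -m pendant '{"travel":[[5.1,36.5,-3],[5.1,36.5,-3],[5.1,36.5,-3],[5.1,36.5,-3],[5.1,36.5,-3],[5.1,36.5,-3],[5.1,36.5,-3],[5.1,36.5,-3],[5.1,36.5,-3],[5.1,36.5,-3]],"twist":[3.5,3.5,3.5,3.5,3.5,3.5,3.5,3.5,3.5,3.5],"jaw":[1,1,1,1,1,1,1,1,1,1]}'
python3 look.py w_hood 553 -180 140 92 110
python3 - <<'E'
from h import *
for t in ("w_c2","w_hood"):
    z=np.load(t+".npz"); c={k:z[k] for k in ("cx","cy","fovy","xyz","rotation")}
    Q=cloud("wrist",z["d"],c)
    if t=="w_c2":
        p=Q[(Q[...,2]>56)&(Q[...,2]<66)&(np.hypot(Q[...,0]-518,Q[...,1]-184)<150)]
        g=[x for x in range(440,600,10) if not 500<x<542]
        e=np.array([(x,p[abs(p[:,0]-x)<4][:,1].min(),p[abs(p[:,0]-x)<4][:,1].max()) for x in g])
        for j in (1,2):
            k=np.polyfit(e[:,0],e[:,j],1);print("side",np.degrees(np.arctan(k[0])),np.polyval(k,518))
        g=range(125,245,10)
        e=np.array([(y,p[abs(p[:,1]-y)<4][:,0].min(),p[abs(p[:,1]-y)<4][:,0].max()) for y in g])
        for j in (1,2):
            k=np.polyfit(e[:,0],e[:,j],1);print("end",-np.degrees(np.arctan(k[0])),np.polyval(k,183))
    else: print("handle",rect(Q,(553,-180),75,128,146))
E
```

```text
time: 25.28
tcp_pos: [489.8, -179.7, 288.7]
orientation: [180.0, -0.0, -6.4]
wrist_force: [-0.4, 0.5, 0.1]
finger_gap: 95.1
grasp_force: 0.0
{'fovy': 60.77, 'cx': 280.27, 'cy': 210.0, 'xyz': [560.97, -186.28, 459.72], 'rotation': [-14.71, 0.06, -96.48]}
tcp [ 489.9 -179.8  288.8] [ 1.80e+02 -2.00e-02 -6.42e+00] rect [551.5, -178.8, 196.9, 156.6, -7.0, 30484.0, 101.1]
side -2.87759536392155 104.07411322220842
side -2.863690327744461 260.2064738776843
end -2.098331128359884 420.69241110491214
end -3.0254956132734927 615.6961466731206
handle [551.4, -179.0, 111.9, 15.5, -7.1, 2307.0, 138.6]
```

View pics/w_hood.png

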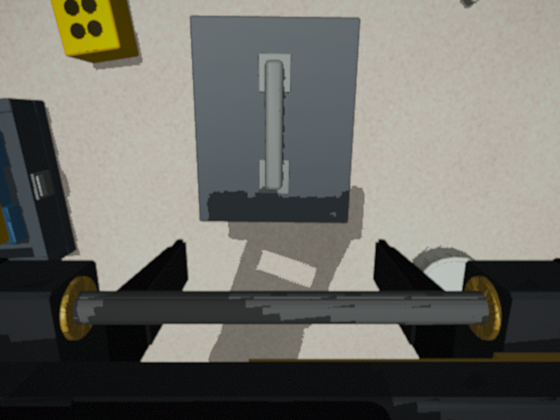

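The hood's handle runs from (274,62) to (274,188) and its fit agrees with the hood top (551.5,-179,-7°). The base is at (518,182), -2.9°.

```bash
python3 -m pendant '{"travel":[[3,-0.4,2],[6.11,-0.78,7],[6.11,-0.78,12],[6.11,-0.78,16],[6.11,-0.78,17.6],[6.11,-0.78,17.6],[6.11,-0.78,17.6],[6.11,-0.78,17.6],[6.11,-0.78,17.6],[6.11,-0.78,17.6],[6.11,-0.78,17.6],[6.11,-0.78,17.6],[6.11,-0.78,16.5],[6.11,-0.78,14],[6.11,-0.78,10],[6.11,-0.78,5],[6.11,-0.78,0],[6.11,-0.78,-1],[6.11,-0.78,-1],[6.11,-0.78,-1]],"twist":[0.6,0.6,0.6,0.6,0.6,0.6,0.6,0.6,0.6,0.6,0.6,0.6,0.6,0.6,0.6,0.6,0.6,0.6,0.6,0.6],"jaw":[1,1,1,1,1,1,-1,-1,-1,-1,-1,-1,-1,-1,-1,-1,-1,-1,-1,-1]}' 50
```

```text
time: 27.82
tcp_pos: [550.8, -179.6, 297.2]
orientation: [-180.0, 0.1, -7.1]
wrist_force: [-0.0, -0.2, -0.3]
finger_gap: 0.4
grasp_force: 0.0
```

```bash
python3 -m pendant '{"travel":[[-6,0,0],[-6,0,0],[-6,0,0]],"twist":[0,0,0],"jaw":[0,0,0]}'
python3 look.py w_hood2 553 -180 140 92 110
python3 - <<'E'
from h import *
z=np.load("w_hood2.npz"); c={k:z[k] for k in ("cx","cy","fovy","xyz","rotation")}
print("handle",rect(cloud("wrist",z["d"],c),(553,-180),75,128,146))
E
```

```text
time: 28.2
tcp_pos: [492.0, -172.5, 298.2]
orientation: [-180.0, 0.0, -7.1]
wrist_force: [0.5, 1.0, -0.5]
finger_gap: 24.4
grasp_force: 0.0
{'fovy': 60.77, 'cx': 280.27, 'cy': 210.0, 'xyz': [563.08, -180.05, 469.12], 'rotation': [-14.74, 0.07, -97.19]}
tcp [ 492.3 -172.6  298.2] [-1.7999e+02  1.0000e-02 -7.1100e+00] rect [551.2, -178.6, 196.2, 156.3, -7.1, 28848.0, 101.0]
handle [551.7, -178.7, 111.9, 15.9, -7.3, 2175.0, 138.6]
```

View pics/w_hood2.png

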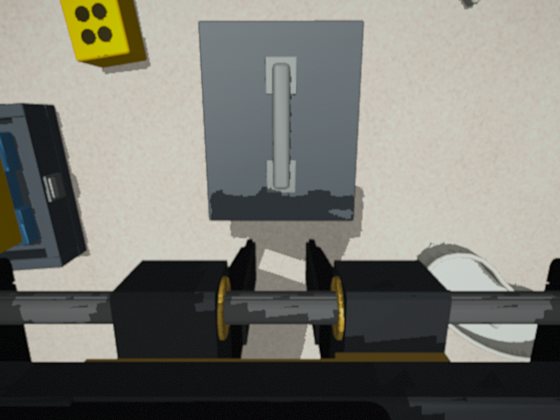

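The hood has not moved: the fingers had too far to close and I lifted before they met the bar at (281,125). I'll repeat from a half-open jaw with time to close.

```bash
python3 -m pendant '{"travel":[[3,0,2],[5.97,-0.08,7],[5.97,-0.08,12],[5.97,-0.08,16],[5.97,-0.08,18],[5.97,-0.08,18.6],[5.97,-0.08,18.6],[5.97,-0.08,18.6],[5.97,-0.08,18.6],[5.97,-0.08,18.6],[5.97,-0.08,18.6],[5.97,-0.08,18.6],[5.97,-0.08,18.6],[5.97,-0.08,18.6]],"twist":[0,0,0,0,0,0,0,0,0,0,0,0,0,0],"jaw":[0,0,0,0,0,0,0,-1,-1,-1,-1,-1,-1,-1]}' 50
```

```text
time: 30.0
tcp_pos: [551.2, -179.2, 112.8]
orientation: [180.0, -0.0, -7.1]
wrist_force: [-0.9, -3.1, 3.7]
finger_gap: 15.8
grasp_force: 50.0
```

```bash
python3 -m pendant '{"travel":[[0,0,-1],[0,0,-4],[0,0,-9],[0,0,-14],[0,0,-17],[0,0,-18],[-0.2,-1,-18],[-0.9,-4,-18],[-1.8,-8,-18],[-2.7,-12.5,-18],[-3.7,-17,-18],[-4.7,-21.5,-18],[-5.6,-26,-18],[-6.5,-30,-18],[-7.3,-33,-18],[-7.7,-35,-18],[-7.78,-35.41,-18],[-7.78,-35.41,-18],[-7.78,-35.41,-18]],"twist":[0,0,0,0,0,0,0,-1,-2,-3,-4.2,-4.2,-4.2,-4.2,-4.2,-4.2,-4.2,-4.2,-4.2],"jaw":[-1,-1,-1,-1,-1,-1,-1,-1,-1,-1,-1,-1,-1,-1,-1,-1,-1,-1,-1]}'
python3 - <<'E'
from h import *
im,d=get_image("scene");cv2.imwrite("pics/s_hood.png",im[:,:,::-1])
s=get_state();print(s["tcp_pos"],s["orientation"])
Q=cloud("scene",d);print(rect(Q,(518,182),140,270,290))
E
```

```text
time: 32.38
tcp_pos: [517.8, 181.2, 292.5]
orientation: [180.0, 0.0, -3.0]
wrist_force: [0.2, -0.4, -2.6]
finger_gap: 15.7
grasp_force: 50.0
[517.83251217 181.21617869 292.61493376] [ 1.79992434e+02 -5.63185086e-03 -2.96263316e+00]
[520.3, 181.4, 201.1, 158.4, -2.6, 2715.0, 280.5]
```

View pics/s_hood.png

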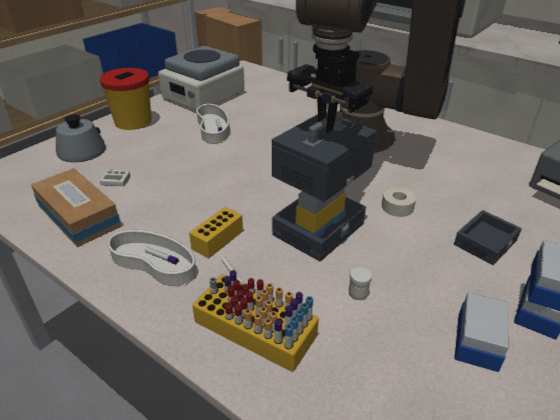

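The hood hangs level at (325,150), squarely above the base at (320,220), so I lower it.

```bash
python3 -m pendant '{"travel":[[0,0,1],[0,0,3],[0,0,5],[0,0,7],[0,0,8.5],[0,0,10],[0,0,11],[0,0,11.6],[0,0,11.9],[0,0,12],[0,0,12],[0,0,12]],"twist":[0,0,0,0,0,0,0,0,0,0,0,0],"jaw":[-1,-1,-1,-1,-1,-1,-1,-1,-1,-1,-1,-1]}'
```

```text
time: 33.92
tcp_pos: [517.8, 182.1, 172.9]
orientation: [-180.0, -0.0, -2.9]
wrist_force: [0.5, 0.8, -2.8]
finger_gap: 15.2
grasp_force: 50.0
```

```bash
python3 -m pendant '{"travel":[[0,0,0.05],[0,0,0.05],[0,0,0.05],[0,0,0.05],[0,0,0.05],[0,0,0.05],[0,0,-1],[0,0,-5],[0,0,-10],[-6,0,-14],[-6,0,-14],[-6,0,-14],[-6,0,-14]],"twist":[0,0,0,0,0,0,0,0,0,0,0,0,0],"jaw":[-0.6,-0.4,-0.2,0,0,0,0,0,0,0,0,0,0]}' 20
python3 look.py w_end 518 182 140 150 170
python3 - <<'E'
from h import *
im,d=get_image("scene");cv2.imwrite("pics/s_end.png",im[:,:,::-1])
for t,q in (("empty",(713,2,90,46,62)),("pot",(656,378,40,50,70))): print(t,rect(cloud("scene",d),q[:2],*q[2:]))
E
```

```text
time: 35.55
tcp_pos: [458.2, 185.0, 311.8]
orientation: [180.0, 0.1, -2.9]
wrist_force: [-0.8, -0.4, 0.4]
finger_gap: 47.8
grasp_force: 0.0
{'fovy': 60.77, 'cx': 280.27, 'cy': 210.0, 'xyz': [529.95, 182.77, 482.73], 'rotation': [-14.78, 0.03, -92.98]}
tcp [458.3 184.9 311.7] [ 1.7997e+02  9.0000e-02 -2.9200e+00] rect [518.5, 182.9, 195.2, 156.3, -2.9, 37606.0, 161.0]
empty [713.9, 3.2, 134.4, 62.4, 1.8, 961.0, 56.5]
pot [654.9, 379.1, 47.9, 47.2, -22.5, 339.0, 63.0]
```

View pics/s_end.png

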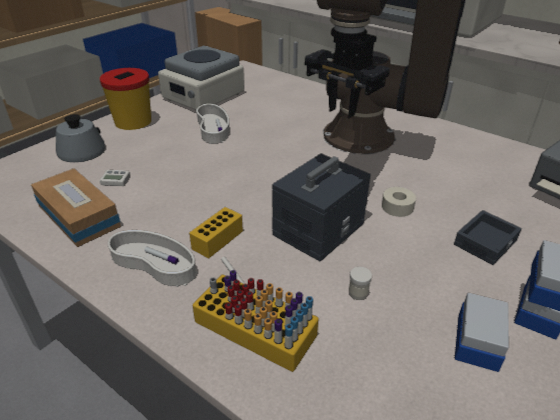

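The box at (320,205) is closed flush: the hood is at (518.5,182.9), -2.9°, with its top at z 160. The bystanders are unmoved and the gripper is clear.

```bash
python3 -c "from workcell import *; print(job_done())"
```

```text
the job is handed in; nothing more can be done
None
```

The job is handed in: brick, filled rack and cover are packed in the base, and the hood sits flat on it about 1 mm off centre; the empty rack and pot are where they stood, and the verdict was not shown.

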